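# Finished test rollers back into the carrier

### The arm

A 6-joint arm with a two-finger parallel gripper is mounted at the origin on the work surface. World frame = base frame: x ahead of the robot, y to its left, z up, the work surface at z = 0. Lengths are in m, angles in rad, forces in N, time in s.
With the tool pointing down it reaches from about 0.325 to 0.85 m from the base axis. Payload 15.5 kg.
Tool frame: the origin (TCP) lies at the very end of the fingers, on their centre line; the grasp point (between the pads) lies r.grip_point_offset behind it (r.grip_point_offset is the distance from the TCP to the grasp point, in m); z points along the fingers, y is the line along which they close (so a half turn about z gives the same grasp; the last joint's range is limited). The gripper opens to 91 mm and grips with 3 to 60 N. Pads are 32 mm wide; open, the fingers measure 118 mm over their backs; the gripper's body (76 mm by 178 mm) begins 60 mm behind the grasp point.
Start: joints at [-1.437, 0.494, 1.345, -0, 1.302, -0.096], TCP at [0.142, -0.609, 0.214] pointing down, gripper open.
Joint ranges: [-2.91, 2.91], [-0.82, 2.16], [0.22, 2.67], [-1.22, 4.37], [0.12, 2.79], [-3.08, 3.08]. Speed limits (rad/s): [1.89, 1.89, 2.57, 3.01, 3.01, 3.01].

### API

Orientations are given as a rotation vector (axis times angle).
In Python, from workcell import r, get_image, camera_model, workorder gives the robot as it stands.
- The arm moves only by the tool servo_tool, never from a script. Its argument "motion" is a list of rows, each an object with "dp": the shift along the tool's x, y, z in mm, a list of three; "twist": the turn, a rotation vector about the tool's x, y, z in rad, a list of three. In form: [{"dp": [x, y, z], "twist": [ax, ay, az]}, ...]. A call has 1 to 5 rows; each row is the pose to reach, as a shift and turn from the pose commanded when the call began, along the tool's axes at that moment; what a row does not reach only later rows make up. A row lasts 1/8 s, in which the tool goes at most 62.5 mm and 10.7 degrees, less where a joint would pass 70% of its speed; a pose out of reach is approached as far as the arm can. A call with a gripper value outside its range is refused whole. "grip" is the finger opening in mm, from 0 to 91.2, set as the call begins (left out, the last holds). The fingers move at their own pace and stop on an object; "force" is the grip in N (left out, the last holds). Time passes only in rows, so rows that repeat a pose let the fingers close. It gives the time, the measured TCP pose, the force, the opening and the grip force at its end, in the units of the state.
- r.get_obs(): the state, without advancing time (a new reading comes with each control period).
- get_image(name): name is "scene" or "top" or "wrist"; returns the picture (384x512x3 uint8, red, green, blue); there is no depth.
- camera_model(name): a dict with "vfov" (degrees; the focal length in pixels is half the picture's height over the tangent of half this angle, whatever the lens; pixels are square), "cx", "cy" (the principal point, pixels), "rvec" (rotation vector, rad) and "tvec" (3), from world to camera coordinates, as OpenCV has them; the wrist camera has in their place "tool_from_camera" (4x4, takes a point from camera to tool coordinates, whose origin is the TCP and whose axes are the flange's). Camera axes: x right, y down, z forward; pixel columns grow to the right and rows downward; lengths in m; the calibration is good to about 2 mm. A picture is of the moment at which its call begins: read the wrist's pose just before it. camera_model takes no time and is no camera call.
- workorder.sign_off(): hands the job in; it is judged then, once.
The state is a dict: "time_s": time; "joints": joint angles; "qvel": joint speeds; "tau": joint torques, N m; "ee_pos": TCP position; "tcp_rot": TCP orientation; "force": force on the tool from outside, world axes, zero at the start; "ft_torque": the same for the moment, N m; "grip_width": finger opening in m; "finger_force": force on a finger pad.
Only numpy, scipy, OpenCV 4.12 (cv2) and the standard library are available. Lean on these libraries where they do the work, as an engineer would, in place of code of your own. Each camera call takes 0.05 s, during which the arm holds its last target. There are 200 camera calls.

### The job

Put the four finished test rollers, the ones with a steel spindle sticking out of the top, into the white carrier tray, each standing upright in the inset bin of its own colour (blue, black, cream, green). Set each one down rather than dropping it, and knock none over. Leave the two bare rubber sleeves, which have no spindle, standing where they are.

Things in the scene. Friction and masses are not known exactly. Their poses are not given: they have to be found in the camera images.
- roller_blue: mounted roller, standing, loose, about 250 g, 117 mm tall: steel foot 36 mm across (0-6 mm up), blue rubber cover 42 mm across (6-92 mm up; grip here), steel disc (92-97 mm), bright steel spindle 12 mm across out of the top (97-117 mm). Starts on a pale grey mat 3 mm thick among rollers and sleeves, centres 70 mm or more apart. Origin: centre of underside; z up; round, yaw is meaningless
- roller_black: mounted roller, standing, loose, about 250 g, 117 mm tall: steel foot 36 mm across (0-6 mm up), black rubber cover 42 mm across (6-92 mm up; grip here), steel disc (92-97 mm), bright steel spindle 12 mm across out of the top (97-117 mm). Starts on a pale grey mat 3 mm thick among rollers and sleeves, centres 70 mm or more apart. Origin: centre of underside; z up; round, yaw is meaningless
- roller_cream: mounted roller, standing, loose, about 250 g, 117 mm tall: steel foot 36 mm across (0-6 mm up), cream rubber cover 42 mm across (6-92 mm up; grip here), steel disc (92-97 mm), bright steel spindle 12 mm across out of the top (97-117 mm). Starts on a pale grey mat 3 mm thick among rollers and sleeves, centres 70 mm or more apart. Origin: centre of underside; z up; round, yaw is meaningless
- roller_green: mounted roller, standing, loose, about 250 g, 117 mm tall: steel foot 36 mm across (0-6 mm up), green rubber cover 42 mm across (6-92 mm up; grip here), steel disc (92-97 mm), bright steel spindle 12 mm across out of the top (97-117 mm). Starts on a pale grey mat 3 mm thick among rollers and sleeves, centres 70 mm or more apart. Origin: centre of underside; z up; round, yaw is meaningless
- bin_blue: blue inset bin, place of the blue roller: fixed open square box, 90 mm outside, 84 mm inside, 30 mm high, floor 3 mm thick. One of four, two by two, centres 96 mm apart, in the white carrier tray (212 mm square, 34 mm high); the colours change corners. Origin: centre of underside, 5 mm above the bench (inner floor 8 mm above the bench); x, y along its sides, z up
- bin_black: black inset bin, place of the black roller: fixed open square box, 90 mm outside, 84 mm inside, 30 mm high, floor 3 mm thick. One of four, two by two, centres 96 mm apart, in the white carrier tray (212 mm square, 34 mm high); the colours change corners. Origin: centre of underside, 5 mm above the bench (inner floor 8 mm above the bench); x, y along its sides, z up
- bin_cream: cream inset bin, place of the cream roller: fixed open square box, 90 mm outside, 84 mm inside, 30 mm high, floor 3 mm thick. One of four, two by two, centres 96 mm apart, in the white carrier tray (212 mm square, 34 mm high); the colours change corners. Origin: centre of underside, 5 mm above the bench (inner floor 8 mm above the bench); x, y along its sides, z up
- bin_green: green inset bin, place of the green roller: fixed open square box, 90 mm outside, 84 mm inside, 30 mm high, floor 3 mm thick. One of four, two by two, centres 96 mm apart, in the white carrier tray (212 mm square, 34 mm high); the colours change corners. Origin: centre of underside, 5 mm above the bench (inner floor 8 mm above the bench); x, y along its sides, z up
- sleeve_blue: look-alike that stays: bare blue rubber sleeve, standing, loose, 42 mm across, 86 mm tall, about 120 g, the same blue as the roller but no steel: a tube with an open 22 mm bore at its top, no spindle. Starts on the same mat. Origin: centre of underside, z up
- sleeve_cream: look-alike that stays: bare cream rubber sleeve, standing, loose, 42 mm across, 86 mm tall, about 120 g, the same cream as the roller but no steel: a tube with an open 22 mm bore at its top, no spindle. Starts on the same mat. Origin: centre of underside, z up
There are look-alikes about, which are no part of the job. What is shaped like the roller_cream but orange or yellow is not meant.

How it is judged:
At the end, for the whole second after the job is handed in: Each roller stands in the bin of its own colour: centre within 26 mm of the bin's centre along each side, origin under 9 mm above the bin's underside, within 0.1 rad of upright, still, out of the fingers; both sleeves upright, still, within 20 mm of their starts (x of roller_blue in the frame of bin_blue between -0.026 and 0.026 m and y of roller_blue in the frame of bin_blue between -0.026 and 0.026 m and z of roller_blue in the frame of bin_blue between -0.003 and 0.009 m and angle between each of roller_blue, roller_black, roller_cream, roller_green, sleeve_blue, sleeve_cream's own z axis and vertical below 0.1 rad and linear speed of each of roller_blue, roller_black, roller_cream, roller_green, sleeve_blue, sleeve_cream below 0.02 m/s and angular speed of each of roller_blue, roller_black, roller_cream, roller_green below 0.2 rad/s and contact force between each of roller_blue, roller_black, roller_cream, roller_green and the fingers below 0.05 N and x of roller_black in the frame of bin_black between -0.026 and 0.026 m and y of roller_black in the frame of bin_black between -0.026 and 0.026 m and z of roller_black in the frame of bin_black between -0.003 and 0.009 m and x of roller_cream in the frame of bin_cream between -0.026 and 0.026 m and y of roller_cream in the frame of bin_cream between -0.026 and 0.026 m and z of roller_cream in the frame of bin_cream between -0.003 and 0.009 m and x of roller_green in the frame of bin_green between -0.026 and 0.026 m and y of roller_green in the frame of bin_green between -0.026 and 0.026 m and z of roller_green in the frame of bin_green between -0.003 and 0.009 m and distance of each of sleeve_blue, sleeve_cream from where it was at the start of the episode below 0.02 m); the robot touches nothing.
It fails at once if a bare sleeve is moved more than 20 mm from where it stood, or tipped (distance of any of sleeve_blue, sleeve_cream from where it was at the start of the episode above 0.02 m or angle between any of sleeve_blue, sleeve_cream's own z axis and vertical above 0.3 rad).
It fails at once if a roller is knocked over (tilted more than 40 degrees) (angle between any of roller_blue, roller_black, roller_cream, roller_green's own z axis and vertical above 0.7 rad).
It fails at once if a roller is dropped (faster than 0.6 m/s while out of the fingers, a fall of about 2 cm) ((linear speed of roller_blue above 0.6 m/s and contact force between roller_blue and the fingers below 0.05 N) or (linear speed of roller_black above 0.6 m/s and contact force between roller_black and the fingers below 0.05 N) or (linear speed of roller_cream above 0.6 m/s and contact force between roller_cream and the fingers below 0.05 N) or (linear speed of roller_green above 0.6 m/s and contact force between roller_green and the fingers below 0.05 N)).
It also fails if it takes over 115 s, if anything falls off the work surface, if the arm or the gripper's body presses on something with over 40 N, if the wrist force passes 120 N, or if a joint passes its speed limit or range.

## Working session

There is one attempt and no reset: what is moved stays moved. The work goes in short steps, Python scripts to look and compute and a tool call to move; the robot and the scene stay as the last step left them, time stands still between calls to the robot, and variables do not carry over. Pictures are saved under pics/ and viewed, at most 14 in all, crops included, and the job is handed in when it is done.

Besides the shell and the picture viewer there is one more tool, called after ">>>" as a command line: name --argument value ..., lists and objects as JSON in quotes. servo_tool: Moves the arm, as the interface text tells. Its arguments: {"type":"object","properties":{"motion":{"type":"array","items":{"type":"object","properties":{"dp":{"type":"array","items":{"type":"number"}},"twist":{"type":"array","items":{"type":"number"}}}}},"grip":{"type":"number"},"force":{"type":"number"}},"required":["motion"]}

```bash
ls; mkdir -p pics; python3 - <<'E'
from workcell import r,get_image,camera_model
import cv2
for n in("scene","top","wrist"):
    cv2.imwrite(f"pics/{n}0.png",get_image(n)[:,:,::-1]); print(n,camera_model(n))
o=r.get_obs();print(o,r.grip_point_offset)
E
```

```text
pics
scene {'vfov': 48.59631028834542, 'cx': 259.53407800732924, 'cy': 188.8923225460174, 'rvec': array([ 0.88527268,  2.40665651, -1.17501057]), 'tvec': array([ 0.36910061, -0.10008452,  1.53484364])}
top {'vfov': 50.11255527374206, 'cx': 253.67718768853783, 'cy': 200.37706597224172, 'rvec': array([ 2.2105245 , -2.16921463,  0.08680696]), 'tvec': array([-0.09892728,  0.42065082,  1.46530933])}
wrist {'vfov': 63.769101299319914, 'cx': 255.23692826057504, 'cy': 190.87633234878268, 'tool_from_camera': array([[-9.79341240e-05, -9.64944932e-01, -2.62452412e-01,
         7.37692198e-02],
       [ 9.99999818e-01,  6.19451924e-05, -6.00900576e-04,
         2.54301622e-04],
       [ 5.96093630e-04, -2.62452423e-01,  9.64944750e-01,
        -1.71618876e-01],
       [ 0.00000000e+00,  0.00000000e+00,  0.00000000e+00,
         1.00000000e+00]])}
{'time_s': 0.15, 'joints': array([-1.43649008e+00,  4.94066107e-01,  1.34594271e+00, -3.31632182e-05,
        1.30247812e+00, -9.55107191e-02]), 'qvel': array([ 0.00042236, -0.00170205, -0.00321768, -0.00061417,  0.00048793,
        0.00276236]), 'tau': array([ 2.61332287e-03, -8.79194283e+01, -3.82054138e+01,  7.07750442e-02,
        5.01480256e-02, -5.29661793e-05]), 'ee_pos': array([ 0.14232479, -0.60830942,  0.2134749 ]), 'tcp_rot': array([-3.11998554e+00, -3.60113033e-01,  7.74381148e-05]), 'force': array([-0.45389782,  0.06448848,  0.35945121]), 'ft_torque': array([0.05567471, 0.02986964, 0.01843893]), 'finger_force': 0.0, 'grip_width': 0.09183188965618912} 0.0188
```

View pics/top0.png

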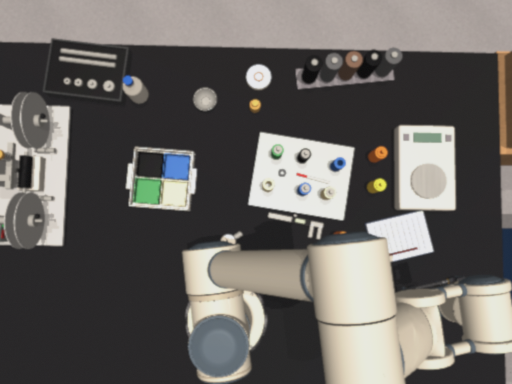

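View pics/scene0.png

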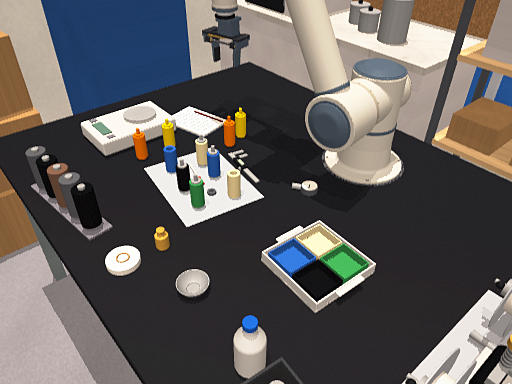

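The top view shows the mat at (250-355, 133-220) and the tray at (162,178). Blue candidates are (339,163) and (304,188), cream candidates are (267,185) and (327,193). Green is at (278,151) and black at (304,155). I'll check the spindles in one enlarged crop.

```bash
python3 - <<'E'
import cv2,numpy as np
t=cv2.imread("pics/top0.png")[130:225,245:360];s=cv2.imread("pics/scene0.png")[120:225,140:265]
a=cv2.resize(t,None,fx=3.4,fy=3.4,interpolation=cv2.INTER_CUBIC);b=cv2.resize(s,None,fx=3.2,fy=3.2,interpolation=cv2.INTER_CUBIC)
h=340;c=np.zeros((h,a.shape[1]+b.shape[1],3),np.uint8);c[:a.shape[0],:a.shape[1]]=a[:h];c[:b.shape[0],a.shape[1]:]=b[:h]
print(c.shape);cv2.imwrite("pics/crop1.png",c)
t=cv2.imread("pics/top0.png")[140:220,120:205]
cv2.imwrite("pics/crop2.png",cv2.resize(t,None,fx=6,fy=6,interpolation=cv2.INTER_CUBIC))
E
```

```text
(340, 791, 3)
```

View pics/crop1.png

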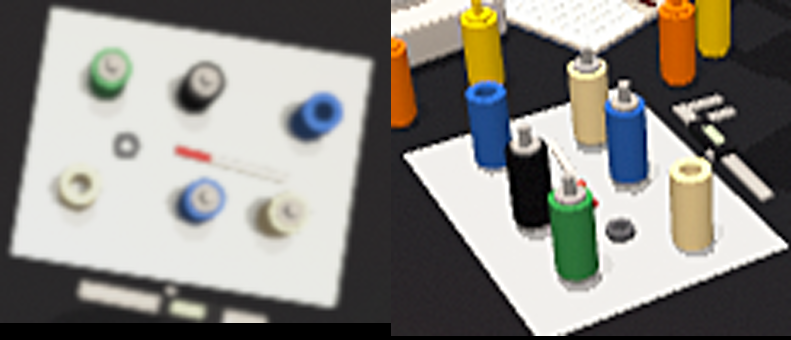

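View pics/crop2.png

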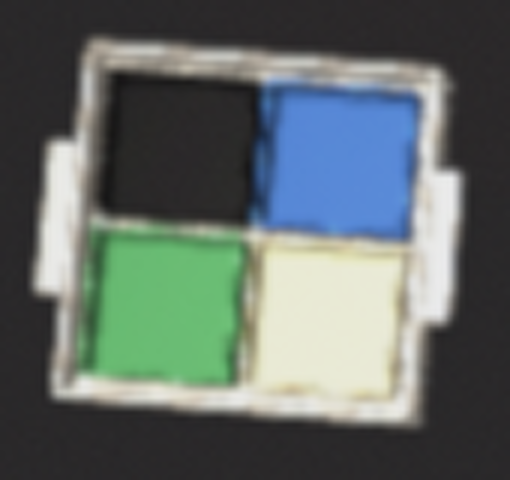

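Confirmed in the crop: the spindles are on green, black, blue at top (304,188) and cream at top (327,193). The sleeves with open bores are blue (339,163) and cream (267,185), and those stay. The bins are black upper left, blue upper right, green lower left and cream lower right.

```bash
cat > h.py <<'E'
import numpy as np,cv2
from scipy.spatial.transform import Rotation as R
from workcell import r,camera_model
def cam(n,o=None):
    m=camera_model(n); f=192/np.tan(np.radians(m["vfov"]/2)); K=np.array([[f,0,m["cx"]],[0,f,m["cy"]],[0,0,1]])
    if n=="wrist":
        T=np.eye(4);T[:3,:3]=R.from_rotvec(o["tcp_rot"]).as_matrix();T[:3,3]=o["ee_pos"];T=T@m["tool_from_camera"]
        return K,T[:3,:3].T,T[:3,3]
    W=cv2.Rodrigues(m["rvec"])[0]; return K,W,-W.T@m["tvec"]
def ray(n,px,z,o=None):
    K,W,c=cam(n,o); d=W.T@np.linalg.solve(K,[px[0],px[1],1]); return (c+d*(z-c[2])/d[2])
def proj(n,p,o=None):
    K,W,c=cam(n,o); q=K@(W@(np.array(p)-c)); return q[:2]/q[2]
def plan(xy,ang,z):
    """shift/turn in tool axes to TCP (x,y,z), tool straight down, tool y axis at angle ang from world x"""
    o=r.get_obs(); A=R.from_rotvec(o["tcp_rot"])
    y=np.array([np.cos(ang),np.sin(ang),0]);zz=np.array([0,0,-1.]);B=R.from_matrix(np.array([np.cross(y,zz),y,zz]).T)
    B2=R.from_matrix(np.array([np.cross(-y,zz),-y,zz]).T)
    t=[(A.inv()*b).as_rotvec() for b in(B,B2)]; t=min(t,key=np.linalg.norm)
    return np.round(A.inv().apply(np.array([*xy,z])-o["ee_pos"])*1000,1),np.round(t,3)
E
python3 - <<'E'
from h import *
f=lambda c,s,o:((c[0]+.5)/s-.5+o[0],(c[1]+.5)/s-.5+o[1])
P={'green':(113,68),'black':(206,82),'blue':(205,199),'cream':(291,211)}
for k,c in P.items():
    p=ray("top",f(c,3.4,(245,130)),.11); print(k,p.round(4),"scene px",proj("scene",p).round(1))
S={'sb':(321,115),'sc':(77,187)}
for k,c in S.items(): p=ray("top",f(c,3.4,(245,130)),.089); print(k,p.round(4))
B={'black':(182,147),'blue':(341,160),'green':(171,307),'cream':(329,319)}
for k,c in B.items(): p=ray("top",f(c,6,(120,140)),.008);print('bin',k,p.round(4),proj("scene",p).round(1))
for c in [(90,40),(445,68),(55,397),(417,425)]: p=ray("top",f(c,6,(120,140)),.034);print('corner',p.round(4))
o=r.get_obs();print(R.from_rotvec(o["tcp_rot"]).as_matrix().round(3))
E
```

```text
green [ 0.5905 -0.1694  0.11  ] scene px [196.4 176.7]
black [ 0.5782 -0.2628  0.11  ] scene px [182.7 161.6]
blue [ 0.4605 -0.2629  0.11  ] scene px [213.5 148.6]
cream [ 0.4502 -0.3487  0.11  ] scene px [201.  137.1]
sb [ 0.5507 -0.3828  0.089 ]
sc [ 0.4723 -0.1361  0.089 ]
bin black [0.548  0.2887 0.008 ] [316.3 285.4]
bin blue [0.542  0.1923 0.008 ] [291.3 262.4]
bin green [0.4505 0.2918 0.008 ] [342.6 267.3]
bin cream [0.4451 0.1964 0.008 ] [317.4 246.4]
corner [0.6073 0.3394 0.034 ]
corner [0.5947 0.1273 0.034 ]
corner [0.3935 0.3517 0.034 ]
corner [0.381  0.1376 0.034 ]
[[ 0.974  0.228 -0.   ]
 [ 0.228 -0.974  0.001]
 [ 0.    -0.001 -1.   ]]
```

>>> servo_tool --motion '[{"dp": [0,0,-40],"twist": [0,0,0]},{"dp": [45,-30,-60],"twist": [0,0,0.06]},{"dp": [95,-60,-80],"twist": [0,0,0.12]},{"dp": [145,-90,-100],"twist": [0,0,0.18]},{"dp": [190,-118,-120],"twist": [0,0,0.23]}]' --grip 80 --force 30

```text
time_s: 0.78
ee_pos: [0.3016, -0.4487, 0.3345]
tcp_rot: [-3.141, 0.003, 0.0]
force: [0.5, -0.4, -0.5]
grip_width: 0.0803
finger_force: 0.0
```

```bash
python3 - <<'E'
from h import *
o=r.get_obs();print(o['ee_pos'],plan((.47,-.25),-np.pi/2,.34))
E
```

```text
[ 0.30157235 -0.44874144  0.33447486] (array([ 168. , -199.1,   -5.5]), array([-0.   ,  0.   , -0.002]))
```

>>> servo_tool --motion '[{"dp": [40,-48,0],"twist": [0,0,0]},{"dp": [80,-96,0],"twist": [0,0,0]},{"dp": [120,-145,0],"twist": [0,0,0]},{"dp": [160,-190,0],"twist": [0,0,0]},{"dp": [160,-190,0],"twist": [0,0,0]}]'

```text
time_s: 1.4
ee_pos: [0.4625, -0.2572, 0.3337]
tcp_rot: [-3.141, -0.007, -0.0]
force: [-0.3, -1.3, 0.7]
grip_width: 0.08
finger_force: 0.0
```

```bash
python3 - <<'E'
from h import *
from workcell import get_image
o=r.get_obs();im=get_image("wrist")[:,:,::-1];cv2.imwrite("pics/w1.png",im);print(o['ee_pos'],o['tcp_rot'],o['time_s'])
np.save("w1.npy",np.r_[o['ee_pos'],o['tcp_rot']])
for k,p in dict(g=(.5905,-.1694),bk=(.5782,-.2628),bl=(.4605,-.2629),cr=(.4502,-.3487)).items(): print(k,proj("wrist",(*p,.12),o).round(1),proj("wrist",(*p,.1),o).round(1))
E
```

```text
[ 0.46249783 -0.25723045  0.33373284] [-3.14076009e+00 -7.42759570e-03 -1.74081717e-04] 1.4
g [180.1  58.1] [183.9  60.6]
bk [260.6  69.8] [260.3  71.7]
bl [259.8 168.8] [259.6 165.9]
cr [326.9 177.1] [323.5 173.8]
```

View pics/w1.png

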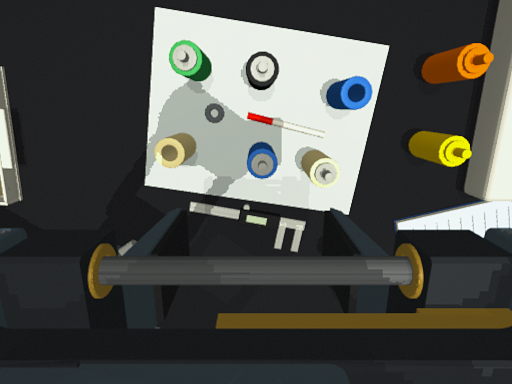

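Spindles show at wrist pixels green (183,56), black (262,68), blue (262,163) and cream (327,174). The two sleeves have open bores at (356,93) and (170,152). I'll enlarge for a better measurement.

```bash
python3 - <<'E'
import cv2
im=cv2.imread("pics/w1.png")[35:195,150:350]
cv2.imwrite("pics/w1c.png",cv2.resize(im,None,fx=3.6,fy=3.6,interpolation=cv2.INTER_CUBIC))
E
```

```text
(no output)
```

View pics/w1c.png

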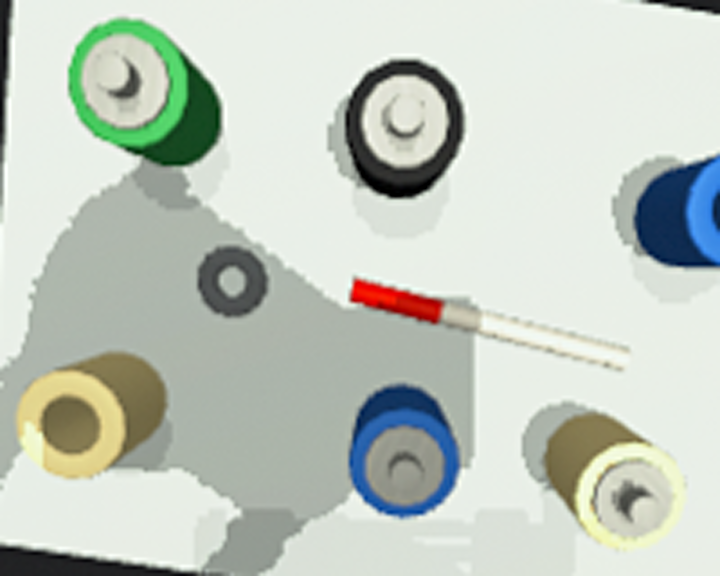

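```bash
python3 - <<'E'
from h import *
v=np.load("w1.npy");o=dict(ee_pos=v[:3],tcp_rot=v[3:])
g=lambda c:((c[0]+.5)/3.6-.5+150,(c[1]+.5)/3.6-.5+35)
for k,d,s in [('g',(128,81),(119,71)),('bk',(405,122),(406,115)),('bl',(405,465),(405,470)),('cr',(635,498),(644,505))]:
    print(k,ray("wrist",g(d),.1,o).round(4),ray("wrist",g(s),.12,o).round(4))
print(plan((.59,-.171),-np.pi/2,.206))
E
```

```text
g [ 0.5944 -0.1712  0.1   ] [ 0.5945 -0.1727  0.12  ]
bk [ 0.5819 -0.265   0.1   ] [ 0.5817 -0.2649  0.12  ]
bl [ 0.4634 -0.2663  0.1   ] [ 0.4652 -0.2658  0.12  ]
cr [ 0.4514 -0.352   0.1   ] [ 0.4531 -0.3506  0.12  ]
(array([129. , -87.5, 127.6]), array([-0.   ,  0.   ,  0.003]))
```

>>> servo_tool --motion '[{"dp": [44,-28,40],"twist": [0,0,0]},{"dp": [88,-57,80],"twist": [0,0,0]},{"dp": [131,-85,120],"twist": [0,0,0]},{"dp": [131,-85,130],"twist": [0,0,0]},{"dp": [131,-85,130],"twist": [0,0,0]}]'

```text
time_s: 2.08
ee_pos: [0.5906, -0.1762, 0.2028]
tcp_rot: [-3.141, 0.001, 0.004]
force: [-0.8, -0.2, -0.1]
grip_width: 0.0799
finger_force: 0.0
```

```bash
python3 - <<'E'
from h import *
print(plan((.594,-.172),-np.pi/2,.059))
E
```

```text
(array([  3.8,  -4.1, 143.8]), array([-0.001,  0.002, -0.001]))
```

>>> servo_tool --motion '[{"dp": [0,0,20],"twist": [0,0,0]},{"dp": [0,0,20],"twist": [0,0,0]},{"dp": [0,0,20],"twist": [0,0,0]}]'

```text
time_s: 2.45
ee_pos: [0.5915, -0.1765, 0.1854]
tcp_rot: [3.141, -0.002, 0.002]
force: [-0.2, 0.5, 0.2]
grip_width: 0.0798
finger_force: 0.0
```

```bash
python3 - <<'E'
from h import *
print(plan((.594,-.172),-np.pi/2,.059))
E
```

```text
(array([  2.3,  -4.6, 126.4]), array([ 0.001, -0.001, -0.001]))
```

>>> servo_tool --motion '[{"dp": [2,-4,35],"twist": [0,0,0]},{"dp": [2,-4,70],"twist": [0,0,0]},{"dp": [2,-4,100],"twist": [0,0,0]},{"dp": [2,-4,126],"twist": [0,0,0]},{"dp": [2,-4,126],"twist": [0,0,0]}]'

```text
time_s: 3.08
ee_pos: [0.5929, -0.1716, 0.0575]
tcp_rot: [-3.141, 0.001, 0.003]
force: [0.3, 0.1, 0.6]
grip_width: 0.0803
finger_force: 0.0
```

```bash
python3 - <<'E'
from h import *
from workcell import get_image
print(plan((.594,-.172),-np.pi/2,.059))
w=get_image("wrist")[:,:,::-1];s=get_image("scene")[100:260,120:335,::-1]
cv2.imwrite("pics/g1.png",np.hstack([w,cv2.resize(s,(280,208)).copy() if 0 else cv2.copyMakeBorder(cv2.resize(s,(286,213)),0,171,0,0,cv2.BORDER_CONSTANT)]))
E
```

```text
(array([ 1.1,  0.4, -1.5]), array([-0.001,  0.002, -0.001]))
```

View pics/g1.png

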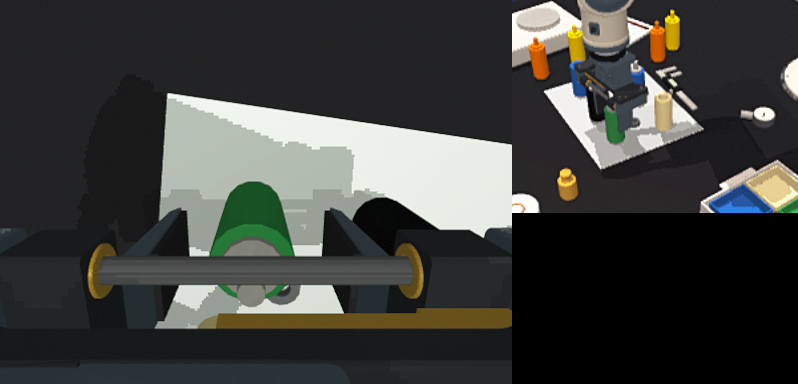

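The green roller sits between the fingers, centre column about 251 against a finger mid-line of 255, so it is about 2 mm to the left. I'll correct that and close.

>>> servo_tool --motion '[{"dp": [0,-2,0],"twist": [0,0,0]},{"dp": [0,-2,0],"twist": [0,0,0]}]'

```text
time_s: 3.42
ee_pos: [0.594, -0.1695, 0.0589]
tcp_rot: [3.141, -0.0, 0.002]
force: [-0.5, -0.3, 0.1]
grip_width: 0.0804
finger_force: 0.0
```

>>> servo_tool --motion '[{"dp": [0,0,0],"twist": [0,0,0]},{"dp": [0,0,0],"twist": [0,0,0]},{"dp": [0,0,0],"twist": [0,0,0]},{"dp": [0,0,0],"twist": [0,0,0]},{"dp": [0,0,0],"twist": [0,0,0]}]' --grip 34 --force 30

```text
time_s: 4.05
ee_pos: [0.5936, -0.1695, 0.0579]
tcp_rot: [-3.142, 0.0, -0.0]
force: [-0.1, 0.9, -1.0]
grip_width: 0.0415
finger_force: 30.0
```

>>> servo_tool --motion '[{"dp": [0,0,-20],"twist": [0,0,0]},{"dp": [0,0,-55],"twist": [0,0,0]},{"dp": [0,0,-95],"twist": [0,0,0]},{"dp": [0,0,-130],"twist": [0,0,0]},{"dp": [0,-10,-140],"twist": [0,0,0]}]'

```text
time_s: 4.68
ee_pos: [0.5944, -0.1599, 0.1997]
tcp_rot: [3.14, -0.002, 0.005]
force: [-0.2, 0.8, -2.2]
grip_width: 0.0413
finger_force: 30.0
```

>>> servo_tool --motion '[{"dp": [-10,-35,0],"twist": [0,0,0]},{"dp": [-22,-80,0],"twist": [0,0,0]},{"dp": [-36,-130,0],"twist": [0,0,0]},{"dp": [-52,-180,0],"twist": [0,0,0]},{"dp": [-70,-230,0],"twist": [0,0,0]}]'

```text
time_s: 5.3
ee_pos: [0.5221, 0.0725, 0.1967]
tcp_rot: [-3.141, 0.0, 0.003]
force: [1.2, 1.7, -1.4]
grip_width: 0.0417
finger_force: 30.0
```

>>> servo_tool --motion '[{"dp": [-20,-50,0],"twist": [0,0,0]},{"dp": [-40,-100,0],"twist": [0,0,0]},{"dp": [-55,-150,0],"twist": [0,0,0]},{"dp": [-64,-190,0],"twist": [0,0,0]},{"dp": [-70,-215,0],"twist": [0,0,0]}]'

```text
time_s: 5.92
ee_pos: [0.4519, 0.2875, 0.1967]
tcp_rot: [3.141, 0.002, -0.003]
force: [-0.4, -0.7, -1.5]
grip_width: 0.0415
finger_force: 30.0
```

```bash
python3 - <<'E'
from h import *
print(plan((.453,.289),-np.pi/2,.066),r.get_obs()['joints'].round(2))
from workcell import get_image
w=get_image("wrist")[:,:,::-1];cv2.imwrite("pics/t1.png",w)
E
```

```text
(array([  1.3,  -1.6, 130.7]), array([0.001, 0.002, 0.001])) [0.45 0.39 1.59 0.   1.17 2.02]
```

View pics/t1.png

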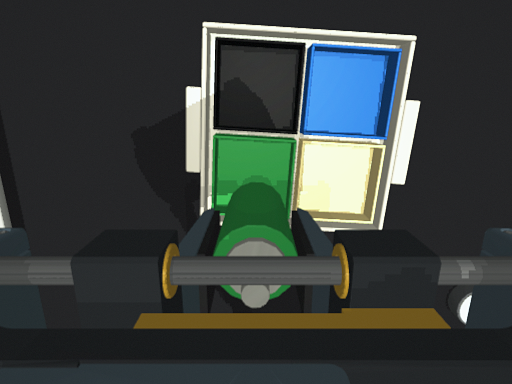

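The tray is clear in the wrist view, outer corners at (204,24), (413,39) and (383,231), and the held roller is over the green bin. I'll check the bin positions.

```bash
python3 - <<'E'
from h import *
o=r.get_obs()
for n,c in dict(TL=(204,24),TR=(413,39),BR=(383,231)).items(): print(n,ray("wrist",c,.034,o).round(4))
a,b,c=[ray("wrist",c,.034,o) for c in((204,24),(413,39),(383,231))];C=(a+c)/2;ex=(b-c)/np.linalg.norm(b-c);ey=np.array([-ex[1],ex[0],0]);print("C",C,ex)
for n,i,j in(('black',1,1),('blue',1,-1),('green',-1,1),('cream',-1,-1)): print(n,(C+.048*(i*ex+j*ey)).round(4))
E
```

```text
TL [0.6032 0.3397 0.034 ]
TR [0.5901 0.1336 0.034 ]
BR [0.386  0.1406 0.034 ]
C [0.49458457 0.24017194 0.034     ] [ 0.99941413 -0.03422572  0.        ]
black [0.5442 0.2865 0.034 ]
blue [0.5409 0.1906 0.034 ]
green [0.4483 0.2898 0.034 ]
cream [0.445  0.1938 0.034 ]
```

>>> servo_tool --motion '[{"dp": [-1,-2,30],"twist": [0,0,0]},{"dp": [-2,-2,65],"twist": [0,0,0]},{"dp": [-2,-2,95],"twist": [0,0,0]},{"dp": [-2,-2,118],"twist": [0,0,0]},{"dp": [-2,-2,128],"twist": [0,0,0]}]'

```text
time_s: 6.6
ee_pos: [0.4502, 0.2871, 0.068]
tcp_rot: [3.14, -0.0, -0.005]
force: [0.2, -0.9, -2.4]
grip_width: 0.0415
finger_force: 30.0
```

>>> servo_tool --motion '[{"dp": [0,0,2],"twist": [0,0,0]},{"dp": [0,0,4],"twist": [0,0,0]},{"dp": [0,0,4],"twist": [0,0,0]}]'

```text
time_s: 6.98
ee_pos: [0.4519, 0.2877, 0.0664]
tcp_rot: [-3.141, 0.0, -0.001]
force: [-0.6, -0.3, -2.4]
grip_width: 0.0414
finger_force: 30.0
```

>>> servo_tool --motion '[{"dp": [0,0,1],"twist": [0,0,0]},{"dp": [0,0,2],"twist": [0,0,0]},{"dp": [0,0,2],"twist": [0,0,0]}]'

```text
time_s: 7.35
ee_pos: [0.4516, 0.2875, 0.0639]
tcp_rot: [3.142, -0.0, -0.0]
force: [0.3, -0.6, -1.6]
grip_width: 0.0415
finger_force: 30.0
```

>>> servo_tool --motion '[{"dp": [0,0,1],"twist": [0,0,0]},{"dp": [0,0,1],"twist": [0,0,0]},{"dp": [0,0,1],"twist": [0,0,0]}]'

```text
time_s: 7.72
ee_pos: [0.4516, 0.2876, 0.0629]
tcp_rot: [3.142, -0.0, -0.0]
force: [-0.6, 0.6, -2.1]
grip_width: 0.0419
finger_force: 30.0
```

Still carrying the weight (about -2.4 N), so I'll go down in 1 mm steps.

>>> servo_tool --motion '[{"dp": [0,0,1],"twist": [0,0,0]},{"dp": [0,0,1],"twist": [0,0,0]},{"dp": [0,0,1],"twist": [0,0,0]}]'

```text
time_s: 8.1
ee_pos: [0.4519, 0.2876, 0.0627]
tcp_rot: [-3.141, 0.0, -0.001]
force: [-3.4, -3.0, 16.4]
grip_width: 0.0415
finger_force: 30.0
```

>>> servo_tool --motion '[{"dp": [0,0,1],"twist": [0,0,0]},{"dp": [0,0,1],"twist": [0,0,0]},{"dp": [0,0,1],"twist": [0,0,0]}]'

```text
time_s: 8.48
ee_pos: [0.4521, 0.2875, 0.0625]
tcp_rot: [-3.141, -0.0, -0.003]
force: [-5.7, -6.0, 32.8]
grip_width: 0.0417
finger_force: 30.0
```

Contact. I'll ease back and release.

>>> servo_tool --motion '[{"dp": [0,0,-2],"twist": [0,0,0]},{"dp": [0,0,-2],"twist": [0,0,0]}]'

```text
time_s: 8.72
ee_pos: [0.4517, 0.2876, 0.063]
tcp_rot: [-3.141, 0.0, -0.0]
force: [0.5, 0.5, -2.0]
grip_width: 0.0419
finger_force: 30.0
```

>>> servo_tool --motion '[{"dp": [0,0,0],"twist": [0,0,0]},{"dp": [0,0,0],"twist": [0,0,0]},{"dp": [0,0,0],"twist": [0,0,0]},{"dp": [0,0,0],"twist": [0,0,0]}]' --grip 76

```text
time_s: 9.22
ee_pos: [0.4516, 0.2876, 0.0629]
tcp_rot: [3.142, -0.0, -0.0]
force: [0.3, 0.8, 0.1]
grip_width: 0.0755
finger_force: 0.0
```

>>> servo_tool --motion '[{"dp": [0,0,-30],"twist": [0,0,0]},{"dp": [0,0,-75],"twist": [0,0,0]},{"dp": [0,0,-120],"twist": [0,0,0]},{"dp": [0,0,-140],"twist": [0,0,0]}]'

```text
time_s: 9.72
ee_pos: [0.4524, 0.2879, 0.2055]
tcp_rot: [-3.14, 0.0, -0.005]
force: [-0.6, 0.0, 0.1]
grip_width: 0.0756
finger_force: 0.0
```

```bash
python3 - <<'E'
from h import *
print(plan((.581,-.264),-np.pi/2,.2))
from workcell import get_image
w=get_image("wrist")[:,:,::-1];cv2.imwrite("pics/t2.png",w)
E
```

```text
(array([128.7, 551.9,   5. ]), array([-0.001, -0.003, -0.   ]))
```

View pics/t2.png

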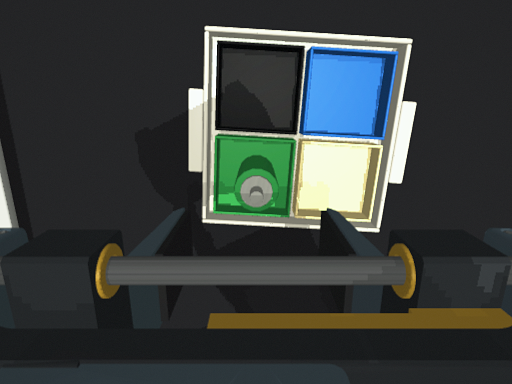

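The green roller stands upright in its bin at (257,190). Next is black.

>>> servo_tool --motion '[{"dp": [10,40,0],"twist": [0,0,0]},{"dp": [22,95,0],"twist": [0,0,0]},{"dp": [35,150,0],"twist": [0,0,0]},{"dp": [50,205,0],"twist": [0,0,0]},{"dp": [64,260,0],"twist": [0,0,0]}]'

```text
time_s: 10.4
ee_pos: [0.5157, 0.0257, 0.2026]
tcp_rot: [-3.142, 0.0, 0.0]
force: [0.5, 0.9, 0.2]
grip_width: 0.076
finger_force: 0.0
```

>>> servo_tool --motion '[{"dp": [14,55,0],"twist": [0,0,0]},{"dp": [28,110,0],"twist": [0,0,0]},{"dp": [42,165,0],"twist": [0,0,0]},{"dp": [54,220,0],"twist": [0,0,0]},{"dp": [64,270,0],"twist": [0,0,0]}]'

```text
time_s: 11.02
ee_pos: [0.5795, -0.2445, 0.2023]
tcp_rot: [-3.141, 0.001, 0.001]
force: [0.9, 0.1, 0.3]
grip_width: 0.0758
finger_force: 0.0
```

>>> servo_tool --motion '[{"dp": [0,20,0],"twist": [0,0,0]},{"dp": [0,21,0],"twist": [0,0,0]},{"dp": [0,21,0],"twist": [0,0,0]}]' --grip 80

```text
time_s: 11.4
ee_pos: [0.5792, -0.2622, 0.2027]
tcp_rot: [-3.141, -0.001, 0.001]
force: [0.1, -0.0, 0.3]
grip_width: 0.0801
finger_force: 0.0
```

```bash
python3 - <<'E'
from h import *
print(plan((.581,-.263),-np.pi/2,.059))
E
```

```text
(array([  1.8,   0.9, 143.7]), array([-0.001,  0.001,  0.   ]))
```

>>> servo_tool --motion '[{"dp": [2,1,35],"twist": [0,0,0]},{"dp": [2,1,75],"twist": [0,0,0]},{"dp": [2,1,110],"twist": [0,0,0]},{"dp": [2,1,135],"twist": [0,0,0]},{"dp": [2,1,144],"twist": [0,0,0]}]'

```text
time_s: 12.02
ee_pos: [0.5809, -0.2627, 0.0578]
tcp_rot: [-3.14, -0.002, 0.003]
force: [-0.1, -0.3, 0.4]
grip_width: 0.08
finger_force: 0.0
```

```bash
python3 - <<'E'
from h import *
from workcell import get_image
w=get_image("wrist");cv2.imwrite("pics/b2.png",w[:,:,::-1])
for y in(200,230,243): print(y,w[y,180:340:4].mean(1).astype(int))
E
```

```text
200 [156 155 156 156 156 154 154 154 155 155 155 153 155  70   5   8   6   6
   9   7   8  12   7   6   5   5  20 155 156 155 155 155 154 154 155 154
 154 154 155 155]
230 [ 19  19 112 155 155 155 156 155 155 155 155  14   8   6  10  17  15  16
  13  11  14  13   8  15  12  15   7  10   4 159 154 154 154 154 153 155
  13  19  19  19]
243 [ 17  17  64 155 153 155 155 155 155 154 107  14   9  14   9  79  87 130
 129 132 131 128 130 119  85  43  15  12  11  10 158 154 153 154 153 207
  17  19  17  17]
```

>>> servo_tool --motion '[{"dp": [0,2,0],"twist": [0,0,0]},{"dp": [0,2,0],"twist": [0,0,0]}]'

```text
time_s: 12.32
ee_pos: [0.5822, -0.2668, 0.0601]
tcp_rot: [3.141, -0.0, 0.003]
force: [0.2, -0.2, 0.3]
grip_width: 0.0799
finger_force: 0.0
```

>>> servo_tool --motion '[{"dp": [0,0,0],"twist": [0,0,0]},{"dp": [0,0,0],"twist": [0,0,0]},{"dp": [0,0,0],"twist": [0,0,0]},{"dp": [0,0,0],"twist": [0,0,0]},{"dp": [0,0,0],"twist": [0,0,0]}]' --grip 34 --force 30

```text
time_s: 12.95
ee_pos: [0.5815, -0.2664, 0.0588]
tcp_rot: [-3.141, 0.0, 0.0]
force: [0.2, 0.4, 0.8]
grip_width: 0.0418
finger_force: 29.9
```

>>> servo_tool --motion '[{"dp": [0,0,-20],"twist": [0,0,0]},{"dp": [0,0,-55],"twist": [0,0,0]},{"dp": [0,0,-95],"twist": [0,0,0]},{"dp": [0,0,-130],"twist": [0,0,0]},{"dp": [0,0,-140],"twist": [0,0,0]}]'

```text
time_s: 13.58
ee_pos: [0.5822, -0.2668, 0.2007]
tcp_rot: [3.14, -0.0, 0.004]
force: [0.2, -0.3, -3.5]
grip_width: 0.0415
finger_force: 29.9
```

```bash
python3 - <<'E'
from h import *
print(plan((.546,.287),-np.pi/2,.198))
E
```

```text
(array([ -36.3, -553.8,    1.8]), array([ 0.001, -0.002, -0.   ]))
```

>>> servo_tool --motion '[{"dp": [-2,-25,0],"twist": [0,0,0]},{"dp": [-5,-75,0],"twist": [0,0,0]},{"dp": [-9,-130,0],"twist": [0,0,0]},{"dp": [-13,-185,0],"twist": [0,0,0]},{"dp": [-16,-240,0],"twist": [0,0,0]}]'

```text
time_s: 14.2
ee_pos: [0.5639, -0.0238, 0.1973]
tcp_rot: [-3.141, 0.0, 0.004]
force: [1.2, 0.1, -3.3]
grip_width: 0.0416
finger_force: 29.9
```

>>> servo_tool --motion '[{"dp": [-4,-55,0],"twist": [0,0,0]},{"dp": [-8,-110,0],"twist": [0,0,0]},{"dp": [-12,-165,0],"twist": [0,0,0]},{"dp": [-16,-220,0],"twist": [0,0,0]},{"dp": [-18,-265,0],"twist": [0,0,0]}]'

```text
time_s: 14.82
ee_pos: [0.5455, 0.241, 0.1971]
tcp_rot: [3.141, 0.002, -0.004]
force: [0.4, -0.3, -3.2]
grip_width: 0.0418
finger_force: 29.9
```

>>> servo_tool --motion '[{"dp": [-2,-35,0],"twist": [0,0,0]},{"dp": [-2,-49,0],"twist": [0,0,0]},{"dp": [-2,-49,0],"twist": [0,0,0]}]'

```text
time_s: 15.2
ee_pos: [0.5446, 0.288, 0.1977]
tcp_rot: [3.141, 0.002, -0.003]
force: [-0.8, -0.5, -3.3]
grip_width: 0.0416
finger_force: 29.9
```

```bash
python3 - <<'E'
from h import *
print(plan((.546,.287),-np.pi/2,.066))
E
```

```text
(array([  1.6,   0.9, 131.7]), array([0.001, 0.002, 0.001]))
```

>>> servo_tool --motion '[{"dp": [1,0,30],"twist": [0,0,0]},{"dp": [1,0,65],"twist": [0,0,0]},{"dp": [1,0,95],"twist": [0,0,0]},{"dp": [1,0,120],"twist": [0,0,0]},{"dp": [1,0,130],"twist": [0,0,0]}]'

```text
time_s: 15.82
ee_pos: [0.5457, 0.2861, 0.0673]
tcp_rot: [3.14, -0.002, -0.004]
force: [-0.5, 0.6, -3.5]
grip_width: 0.0414
finger_force: 29.9
```

>>> servo_tool --motion '[{"dp": [0,0,1],"twist": [0,0,0]},{"dp": [0,0,2],"twist": [0,0,0]},{"dp": [0,0,2],"twist": [0,0,0]},{"dp": [0,0,2],"twist": [0,0,0]}]'

```text
time_s: 16.32
ee_pos: [0.5469, 0.2877, 0.0674]
tcp_rot: [-3.141, 0.0, -0.001]
force: [0.1, -0.4, -3.1]
grip_width: 0.0414
finger_force: 29.9
```

>>> servo_tool --motion '[{"dp": [0,0,1],"twist": [0,0,0]},{"dp": [0,0,1],"twist": [0,0,0]},{"dp": [0,0,1],"twist": [0,0,0]}]'

```text
time_s: 16.7
ee_pos: [0.5466, 0.2876, 0.0659]
tcp_rot: [3.142, -0.0, -0.0]
force: [0.7, -1.0, -2.1]
grip_width: 0.042
finger_force: 29.9
```

>>> servo_tool --motion '[{"dp": [0,0,1.5],"twist": [0,0,0]},{"dp": [0,0,1.5],"twist": [0,0,0]},{"dp": [0,0,1.5],"twist": [0,0,0]}]'

```text
time_s: 17.08
ee_pos: [0.5466, 0.2875, 0.0644]
tcp_rot: [3.142, -0.0, -0.0]
force: [-0.1, -0.4, -3.1]
grip_width: 0.0417
finger_force: 29.9
```

>>> servo_tool --motion '[{"dp": [0,0,1],"twist": [0,0,0]},{"dp": [0,0,1],"twist": [0,0,0]},{"dp": [0,0,1],"twist": [0,0,0]}]'

```text
time_s: 17.45
ee_pos: [0.5469, 0.2877, 0.0637]
tcp_rot: [-3.141, 0.0, -0.001]
force: [-0.1, -0.7, 4.9]
grip_width: 0.0417
finger_force: 29.9
```

Light contact (about 8 N). Releasing.

>>> servo_tool --motion '[{"dp": [0,0,0],"twist": [0,0,0]},{"dp": [0,0,0],"twist": [0,0,0]},{"dp": [0,0,0],"twist": [0,0,0]},{"dp": [0,0,0],"twist": [0,0,0]}]' --grip 76

```text
time_s: 17.95
ee_pos: [0.5466, 0.2875, 0.0634]
tcp_rot: [3.142, -0.0, -0.0]
force: [-0.1, -0.1, -0.2]
grip_width: 0.0754
finger_force: 0.0
```

>>> servo_tool --motion '[{"dp": [0,0,-30],"twist": [0,0,0]},{"dp": [0,0,-75],"twist": [0,0,0]},{"dp": [0,0,-120],"twist": [0,0,0]},{"dp": [0,0,-138],"twist": [0,0,0]},{"dp": [0,0,-138],"twist": [0,0,0]}]'

```text
time_s: 18.58
ee_pos: [0.5473, 0.2878, 0.2028]
tcp_rot: [-3.141, 0.0, -0.004]
force: [0.8, 0.2, -0.7]
grip_width: 0.0758
finger_force: 0.0
```

```bash
python3 - <<'E'
from h import *
print(plan((.464,-.265),-np.pi/2,.2))
E
```

```text
(array([-83.2, 552.8,   2. ]), array([-0.001, -0.003, -0.   ]))
```

>>> servo_tool --motion '[{"dp": [-6,40,0],"twist": [0,0,0]},{"dp": [-14,95,0],"twist": [0,0,0]},{"dp": [-22,150,0],"twist": [0,0,0]},{"dp": [-30,205,0],"twist": [0,0,0]},{"dp": [-38,260,0],"twist": [0,0,0]}]'

```text
time_s: 19.2
ee_pos: [0.5075, 0.026, 0.2003]
tcp_rot: [-3.142, -0.0, 0.003]
force: [0.0, 0.0, 0.3]
grip_width: 0.0761
finger_force: 0.0
```

>>> servo_tool --motion '[{"dp": [-9,55,0],"twist": [0,0,0]},{"dp": [-18,110,0],"twist": [0,0,0]},{"dp": [-28,165,0],"twist": [0,0,0]},{"dp": [-38,220,0],"twist": [0,0,0]},{"dp": [-45,270,0],"twist": [0,0,0]}]'

```text
time_s: 19.82
ee_pos: [0.4624, -0.244, 0.2002]
tcp_rot: [-3.141, 0.001, 0.002]
force: [1.7, -0.4, 0.5]
grip_width: 0.076
finger_force: 0.0
```

>>> servo_tool --motion '[{"dp": [0,22,0],"twist": [0,0,0]},{"dp": [0,22,0],"twist": [0,0,0]},{"dp": [0,22,0],"twist": [0,0,0]}]' --grip 80

```text
time_s: 20.2
ee_pos: [0.4634, -0.2631, 0.2009]
tcp_rot: [-3.141, -0.001, 0.001]
force: [-0.8, 0.0, 0.2]
grip_width: 0.0803
finger_force: 0.0
```

```bash
python3 - <<'E'
from h import *
print(plan((.464,-.266),-np.pi/2,.059))
E
```

```text
(array([  0.7,   3.1, 141.9]), array([-0.001,  0.001,  0.   ]))
```

>>> servo_tool --motion '[{"dp": [1,2,35],"twist": [0,0,0]},{"dp": [1,2,75],"twist": [0,0,0]},{"dp": [1,2,110],"twist": [0,0,0]},{"dp": [1,2,133],"twist": [0,0,0]},{"dp": [1,2,142],"twist": [0,0,0]}]'

```text
time_s: 20.82
ee_pos: [0.4642, -0.2647, 0.0584]
tcp_rot: [-3.14, -0.002, 0.003]
force: [-0.1, -0.0, -0.3]
grip_width: 0.0798
finger_force: 0.0
```

```bash
python3 - <<'E'
from h import *
from workcell import get_image
w=get_image("wrist");cv2.imwrite("pics/bl.png",w[:,:,::-1])
m=(w[:,:,2].astype(int)-w[:,:,0]>30)
for y in(205,215,225,235,242):
    x=np.where(m[y,190:322])[0]+190; print(y,x.min() if len(x) else None,x.max() if len(x) else None,len(x))
E
```

```text
205 230 284 55
215 228 286 59
225 225 289 65
235 223 292 70
242 221 294 60
```

Blue is centred at column 257 against 255.5. I'll shift 1 mm and close.

>>> servo_tool --motion '[{"dp": [0,0.5,0],"twist": [0,0,0]},{"dp": [0,0.5,0],"twist": [0,0,0]}]'

```text
time_s: 21.12
ee_pos: [0.4651, -0.2671, 0.0604]
tcp_rot: [3.141, 0.0, 0.002]
force: [0.1, 0.3, 0.3]
grip_width: 0.0801
finger_force: 0.0
```

>>> servo_tool --motion '[{"dp": [0,0,0],"twist": [0,0,0]},{"dp": [0,0,0],"twist": [0,0,0]},{"dp": [0,0,0],"twist": [0,0,0]},{"dp": [0,0,0],"twist": [0,0,0]},{"dp": [0,0,0],"twist": [0,0,0]}]' --grip 34

```text
time_s: 21.75
ee_pos: [0.4645, -0.2669, 0.0594]
tcp_rot: [-3.142, 0.0, 0.0]
force: [-0.0, 0.4, -0.8]
grip_width: 0.0417
finger_force: 29.9
```

>>> servo_tool --motion '[{"dp": [0,0,-20],"twist": [0,0,0]},{"dp": [0,0,-55],"twist": [0,0,0]},{"dp": [0,0,-95],"twist": [0,0,0]},{"dp": [0,0,-130],"twist": [0,0,0]},{"dp": [0,0,-140],"twist": [0,0,0]}]'

```text
time_s: 22.38
ee_pos: [0.4651, -0.2674, 0.2011]
tcp_rot: [3.14, -0.0, 0.004]
force: [0.3, -0.6, -3.1]
grip_width: 0.0417
finger_force: 29.9
```

```bash
python3 - <<'E'
from h import *
print(plan((.542,.191),-np.pi/2,.2))
E
```

```text
(array([  76.8, -458.4,    0.5]), array([ 0.002, -0.002, -0.   ]))
```

>>> servo_tool --motion '[{"dp": [4,-25,0],"twist": [0,0,0]},{"dp": [12,-75,0],"twist": [0,0,0]},{"dp": [22,-130,0],"twist": [0,0,0]},{"dp": [31,-185,0],"twist": [0,0,0]},{"dp": [40,-240,0],"twist": [0,0,0]}]'

```text
time_s: 23.0
ee_pos: [0.5041, -0.0251, 0.1982]
tcp_rot: [-3.141, 0.001, 0.003]
force: [1.1, -0.7, -3.4]
grip_width: 0.0416
finger_force: 29.9
```

>>> servo_tool --motion '[{"dp": [9,-55,0],"twist": [0,0,0]},{"dp": [18,-110,0],"twist": [0,0,0]},{"dp": [27,-160,0],"twist": [0,0,0]},{"dp": [34,-200,0],"twist": [0,0,0]},{"dp": [37,-218,0],"twist": [0,0,0]}]'

```text
time_s: 23.62
ee_pos: [0.5411, 0.1929, 0.198]
tcp_rot: [3.141, 0.003, -0.003]
force: [0.0, -0.1, -3.4]
grip_width: 0.0413
finger_force: 29.9
```

>>> servo_tool --motion '[{"dp": [0,0,0],"twist": [0,0,0]},{"dp": [0,0,0],"twist": [0,0,0]}]'

```text
time_s: 23.88
ee_pos: [0.5413, 0.19, 0.1989]
tcp_rot: [3.141, -0.001, -0.002]
force: [-0.2, 0.4, -2.3]
grip_width: 0.0417
finger_force: 29.9
```

```bash
python3 - <<'E'
from h import *
print(plan((.542,.191),-np.pi/2,.0665))
E
```

```text
(array([  0.9,  -1.1, 132.4]), array([ 0.001,  0.001, -0.001]))
```

>>> servo_tool --motion '[{"dp": [0,0,30],"twist": [0,0,0]},{"dp": [0,0,65],"twist": [0,0,0]},{"dp": [0,0,95],"twist": [0,0,0]},{"dp": [0,0,120],"twist": [0,0,0]},{"dp": [0,0,131],"twist": [0,0,0]}]'

```text
time_s: 24.5
ee_pos: [0.541, 0.1898, 0.0673]
tcp_rot: [3.141, -0.002, -0.003]
force: [0.4, -0.8, -2.7]
grip_width: 0.0418
finger_force: 29.9
```

>>> servo_tool --motion '[{"dp": [0,0,1],"twist": [0,0,0]},{"dp": [0,0,2],"twist": [0,0,0]},{"dp": [0,0,2],"twist": [0,0,0]},{"dp": [0,0,2],"twist": [0,0,0]}]'

```text
time_s: 25.0
ee_pos: [0.5419, 0.1911, 0.0669]
tcp_rot: [-3.141, 0.0, -0.001]
force: [-0.6, 0.2, -3.1]
grip_width: 0.0416
finger_force: 29.9
```

>>> servo_tool --motion '[{"dp": [0,0,1],"twist": [0,0,0]},{"dp": [0,0,1],"twist": [0,0,0]},{"dp": [0,0,1],"twist": [0,0,0]}]'

```text
time_s: 25.38
ee_pos: [0.5416, 0.1911, 0.0654]
tcp_rot: [3.142, -0.0, -0.0]
force: [-0.2, 0.7, -2.2]
grip_width: 0.0416
finger_force: 29.9
```

>>> servo_tool --motion '[{"dp": [0,0,1],"twist": [0,0,0]},{"dp": [0,0,1],"twist": [0,0,0]},{"dp": [0,0,1],"twist": [0,0,0]}]'

```text
time_s: 25.75
ee_pos: [0.5417, 0.1911, 0.0644]
tcp_rot: [-3.142, 0.0, -0.0]
force: [0.7, 0.2, -2.0]
grip_width: 0.0415
finger_force: 29.9
```

>>> servo_tool --motion '[{"dp": [0,0,0.7],"twist": [0,0,0]},{"dp": [0,0,0.7],"twist": [0,0,0]},{"dp": [0,0,0.7],"twist": [0,0,0]}]'

```text
time_s: 26.12
ee_pos: [0.5419, 0.1912, 0.0643]
tcp_rot: [-3.141, 0.0, -0.001]
force: [-2.0, 0.8, 8.0]
grip_width: 0.0414
finger_force: 30.0
```

Blue is in contact. I'll release it and go for cream.

>>> servo_tool --motion '[{"dp": [0,0,-0.3],"twist": [0,0,0]},{"dp": [0,0,-0.3],"twist": [0,0,0]},{"dp": [0,0,-0.3],"twist": [0,0,0]},{"dp": [0,0,-0.3],"twist": [0,0,0]}]' --grip 76

```text
time_s: 26.62
ee_pos: [0.5416, 0.191, 0.064]
tcp_rot: [3.142, -0.0, -0.0]
force: [-0.2, -0.8, 0.0]
grip_width: 0.0755
finger_force: 0.0
```

>>> servo_tool --motion '[{"dp": [0,0,-30],"twist": [0,0,0]},{"dp": [0,0,-75],"twist": [0,0,0]},{"dp": [0,0,-120],"twist": [0,0,0]},{"dp": [0,0,-138],"twist": [0,0,0]},{"dp": [0,0,-138],"twist": [0,0,0]}]'

```text
time_s: 27.25
ee_pos: [0.5423, 0.1912, 0.2033]
tcp_rot: [-3.141, 0.0, -0.004]
force: [-0.4, -0.3, -0.8]
grip_width: 0.0759
finger_force: 0.0
```

```bash
python3 - <<'E'
from h import *
print(plan((.452,-.351),-np.pi/2,.2))
E
```

```text
(array([-90.2, 542.3,   2.7]), array([-0.001, -0.003, -0.   ]))
```

>>> servo_tool --motion '[{"dp": [-7,40,0],"twist": [0,0,0]},{"dp": [-16,95,0],"twist": [0,0,0]},{"dp": [-25,150,0],"twist": [0,0,0]},{"dp": [-34,205,0],"twist": [0,0,0]},{"dp": [-43,260,0],"twist": [0,0,0]}]'

```text
time_s: 27.88
ee_pos: [0.4975, -0.0705, 0.2008]
tcp_rot: [-3.141, 0.0, 0.002]
force: [0.8, -0.3, -0.5]
grip_width: 0.0758
finger_force: 0.0
```

>>> servo_tool --motion '[{"dp": [-9,55,0],"twist": [0,0,0]},{"dp": [-18,110,0],"twist": [0,0,0]},{"dp": [-28,165,0],"twist": [0,0,0]},{"dp": [-38,220,0],"twist": [0,0,0]},{"dp": [-45,265,0],"twist": [0,0,0]}]'

```text
time_s: 28.5
ee_pos: [0.4523, -0.3356, 0.2006]
tcp_rot: [-3.14, 0.002, 0.002]
force: [-0.3, -0.2, -0.1]
grip_width: 0.0759
finger_force: 0.0
```

>>> servo_tool --motion '[{"dp": [-1,16,0],"twist": [0,0,0]},{"dp": [-1,16,0],"twist": [0,0,0]},{"dp": [-1,16,0],"twist": [0,0,0]}]' --grip 80

```text
time_s: 28.88
ee_pos: [0.4525, -0.3485, 0.2015]
tcp_rot: [-3.141, -0.001, 0.001]
force: [0.3, 0.6, -0.4]
grip_width: 0.0801
finger_force: 0.0
```

```bash
python3 - <<'E'
from h import *
print(plan((.452,-.351),-np.pi/2,.059))
E
```

```text
(array([ -0.4,   2.6, 142.5]), array([-0.001,  0.001,  0.001]))
```

>>> servo_tool --motion '[{"dp": [0,2,35],"twist": [0,0,0]},{"dp": [0,2,75],"twist": [0,0,0]},{"dp": [0,2,110],"twist": [0,0,0]},{"dp": [0,2,133],"twist": [0,0,0]},{"dp": [0,2,142],"twist": [0,0,0]}]'

```text
time_s: 29.5
ee_pos: [0.4523, -0.3502, 0.059]
tcp_rot: [-3.14, -0.002, 0.002]
force: [0.3, 0.2, -0.4]
grip_width: 0.0797
finger_force: 0.0
```

```bash
python3 - <<'E'
from h import *
from workcell import get_image
w=get_image("wrist");cv2.imwrite("pics/cr.png",w[:,:,::-1])
m=(w[:,:,0].astype(int)-w[:,:,2]>15)
for y in(205,215,225,235,242):
    x=np.where(m[y,190:322])[0]+190; print(y,x.min() if len(x) else None,x.max() if len(x) else None,len(x))
E
```

```text
205 230 284 55
215 227 287 61
225 225 289 65
235 222 292 71
242 220 294 68
```

View pics/cr.png

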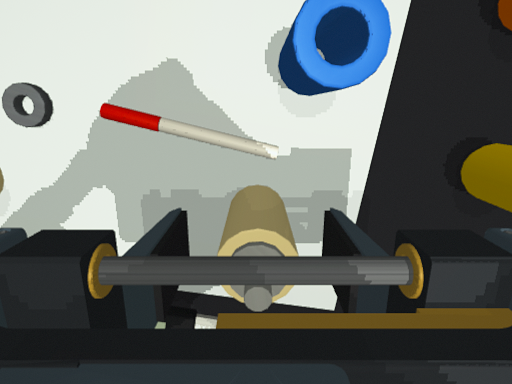

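The cream roller's spindle is visible at (258,298). It is centred between the fingers (257 against 255.5), and the blue sleeve is clear at (340,40). Closing.

>>> servo_tool --motion '[{"dp": [0,0.5,0],"twist": [0,0,0]},{"dp": [0,0.5,0],"twist": [0,0,0]}]'

```text
time_s: 29.8
ee_pos: [0.453, -0.3527, 0.061]
tcp_rot: [3.14, -0.0, 0.002]
force: [0.2, -0.6, 0.3]
grip_width: 0.0799
finger_force: 0.0
```

>>> servo_tool --motion '[{"dp": [0,0,0],"twist": [0,0,0]},{"dp": [0,0,0],"twist": [0,0,0]},{"dp": [0,0,0],"twist": [0,0,0]},{"dp": [0,0,0],"twist": [0,0,0]},{"dp": [0,0,0],"twist": [0,0,0]}]' --grip 34

```text
time_s: 30.42
ee_pos: [0.4525, -0.3524, 0.06]
tcp_rot: [-3.142, 0.0, 0.0]
force: [0.8, -0.2, 0.2]
grip_width: 0.0415
finger_force: 29.9
```

>>> servo_tool --motion '[{"dp": [0,0,-20],"twist": [0,0,0]},{"dp": [0,0,-55],"twist": [0,0,0]},{"dp": [0,0,-95],"twist": [0,0,0]},{"dp": [0,0,-130],"twist": [0,0,0]},{"dp": [0,0,-140],"twist": [0,0,0]}]'

```text
time_s: 31.05
ee_pos: [0.4531, -0.353, 0.2018]
tcp_rot: [3.14, -0.0, 0.003]
force: [-0.8, 0.7, -3.0]
grip_width: 0.0414
finger_force: 29.9
```

```bash
python3 - <<'E'
from h import *
print(plan((.446,.194),-np.pi/2,.2))
E
```

```text
(array([  -7.2, -547. ,    0.7]), array([ 0.002, -0.002, -0.   ]))
```

>>> servo_tool --motion '[{"dp": [0,-25,0],"twist": [0,0,0]},{"dp": [-1,-75,0],"twist": [0,0,0]},{"dp": [-2,-130,0],"twist": [0,0,0]},{"dp": [-3,-185,0],"twist": [0,0,0]},{"dp": [-4,-240,0],"twist": [0,0,0]}]'

```text
time_s: 31.68
ee_pos: [0.447, -0.1097, 0.1986]
tcp_rot: [-3.14, 0.0, 0.004]
force: [0.5, -0.2, -1.2]
grip_width: 0.0416
finger_force: 29.9
```

>>> servo_tool --motion '[{"dp": [0,-55,0],"twist": [0,0,0]},{"dp": [-1,-110,0],"twist": [0,0,0]},{"dp": [-2,-165,0],"twist": [0,0,0]},{"dp": [-3,-220,0],"twist": [0,0,0]},{"dp": [-3,-265,0],"twist": [0,0,0]}]'

```text
time_s: 32.3
ee_pos: [0.4436, 0.1549, 0.1987]
tcp_rot: [3.141, 0.001, -0.004]
force: [1.6, -0.3, -1.8]
grip_width: 0.0414
finger_force: 29.9
```

>>> servo_tool --motion '[{"dp": [0,-30,0],"twist": [0,0,0]},{"dp": [0,-42,0],"twist": [0,0,0]},{"dp": [0,-42,0],"twist": [0,0,0]},{"dp": [0,-42,0],"twist": [0,0,0]}]'

```text
time_s: 32.8
ee_pos: [0.4453, 0.1937, 0.1997]
tcp_rot: [3.141, -0.001, -0.001]
force: [-0.0, 0.0, -3.0]
grip_width: 0.0414
finger_force: 29.9
```

```bash
python3 - <<'E'
from h import *
print(plan((.446,.194),-np.pi/2,.067))
E
```

```text
(array([  0.8,  -0.4, 132.7]), array([ 0.   ,  0.001, -0.001]))
```

>>> servo_tool --motion '[{"dp": [0,0,30],"twist": [0,0,0]},{"dp": [0,0,65],"twist": [0,0,0]},{"dp": [0,0,95],"twist": [0,0,0]},{"dp": [0,0,120],"twist": [0,0,0]},{"dp": [0,0,131],"twist": [0,0,0]}]'

```text
time_s: 33.42
ee_pos: [0.4452, 0.1935, 0.068]
tcp_rot: [3.141, -0.002, -0.003]
force: [-0.1, -0.7, -1.8]
grip_width: 0.0412
finger_force: 29.9
```

>>> servo_tool --motion '[{"dp": [0,0,1],"twist": [0,0,0]},{"dp": [0,0,2],"twist": [0,0,0]},{"dp": [0,0,2],"twist": [0,0,0]},{"dp": [0,0,2],"twist": [0,0,0]}]'

```text
time_s: 33.92
ee_pos: [0.4459, 0.1947, 0.0675]
tcp_rot: [-3.141, 0.0, -0.001]
force: [0.5, 0.2, -2.0]
grip_width: 0.0416
finger_force: 29.9
```

>>> servo_tool --motion '[{"dp": [0,0,1],"twist": [0,0,0]},{"dp": [0,0,1],"twist": [0,0,0]},{"dp": [0,0,1],"twist": [0,0,0]}]'

```text
time_s: 34.3
ee_pos: [0.4456, 0.1946, 0.066]
tcp_rot: [3.142, -0.0, -0.0]
force: [-0.4, 0.1, -1.3]
grip_width: 0.0414
finger_force: 29.9
```

>>> servo_tool --motion '[{"dp": [0,0,1],"twist": [0,0,0]},{"dp": [0,0,1],"twist": [0,0,0]},{"dp": [0,0,1],"twist": [0,0,0]}]'

```text
time_s: 34.67
ee_pos: [0.4456, 0.1945, 0.065]
tcp_rot: [3.142, -0.0, -0.0]
force: [-0.2, 0.6, -1.6]
grip_width: 0.0418
finger_force: 29.9
```

>>> servo_tool --motion '[{"dp": [0,0,0.7],"twist": [0,0,0]},{"dp": [0,0,0.7],"twist": [0,0,0]},{"dp": [0,0,0.7],"twist": [0,0,0]}]'

```text
time_s: 35.05
ee_pos: [0.4459, 0.1948, 0.0648]
tcp_rot: [-3.141, 0.0, -0.001]
force: [-0.9, 2.2, 10.1]
grip_width: 0.0414
finger_force: 30.0
```

>>> servo_tool --motion '[{"dp": [0,0,-0.3],"twist": [0,0,0]},{"dp": [0,0,-0.3],"twist": [0,0,0]},{"dp": [0,0,-0.3],"twist": [0,0,0]},{"dp": [0,0,-0.3],"twist": [0,0,0]}]' --grip 76

```text
time_s: 35.55
ee_pos: [0.4456, 0.1946, 0.0645]
tcp_rot: [3.142, -0.0, -0.0]
force: [-0.3, 0.3, -0.9]
grip_width: 0.0753
finger_force: 0.0
```

>>> servo_tool --motion '[{"dp": [0,0,-30],"twist": [0,0,0]},{"dp": [0,0,-75],"twist": [0,0,0]},{"dp": [0,0,-120],"twist": [0,0,0]},{"dp": [0,0,-170],"twist": [0,0,0]},{"dp": [-20,0,-200],"twist": [0,0,0]}]'

```text
time_s: 36.17
ee_pos: [0.4267, 0.1947, 0.267]
tcp_rot: [-3.141, 0.001, -0.005]
force: [-0.1, 0.1, -0.5]
grip_width: 0.0764
finger_force: 0.0
```

>>> servo_tool --motion '[{"dp": [-20,0,0],"twist": [0,0,0]},{"dp": [-20,0,0],"twist": [0,0,0]},{"dp": [-20,0,0],"twist": [0,0,0]}]'

```text
time_s: 36.55
ee_pos: [0.4055, 0.1945, 0.2638]
tcp_rot: [3.141, -0.0, -0.002]
force: [0.0, 0.4, 0.6]
grip_width: 0.0755
finger_force: 0.0
```

```bash
python3 - <<'E'
from h import *
from workcell import get_image
w=get_image("wrist")[:240,:,::-1];s=get_image("scene")[110:310,120:400,::-1]
cv2.imwrite("pics/end.png",np.vstack([cv2.resize(w,(640,300)),cv2.resize(s,(420,300)) if 0 else cv2.copyMakeBorder(cv2.resize(s,(420,300)),0,0,0,220,cv2.BORDER_CONSTANT)]))
E
```

```text
(no output)
```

View pics/end.png

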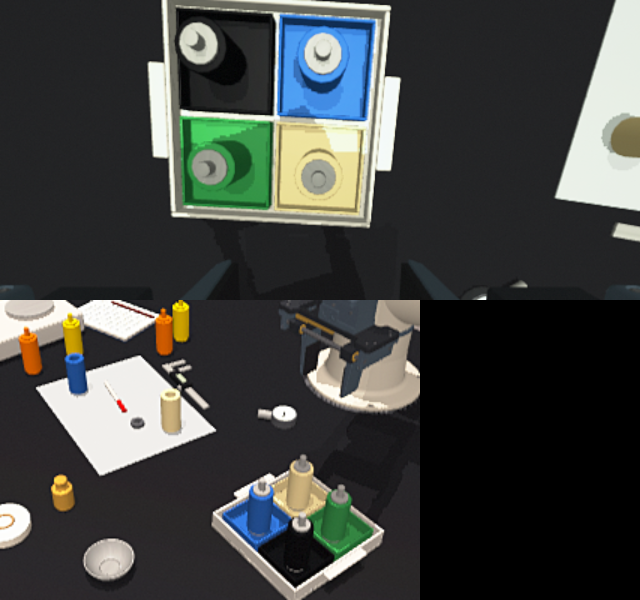

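All four rollers stand upright in their own bins, and both sleeves still stand on the mat. Signing off.

```bash
python3 -c "
from workcell import workorder
print(workorder.sign_off())"
```

```text
the job is handed in; nothing more can be done
None
```

All four spindle rollers are standing upright in the bins of their own colours, both sleeves are still standing on the mat, and the job is handed in at about 37 s; sign-off returned no verdict.

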